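# Take a comparison plate from its rack and put it up on the easel

## Task

Draw the casting comparison plate with the two cut-off top corners straight up out of its leaning slot in the rack, without forcing it, and stand it on the easel's ledge, centred and leaning back squarely against both rails; the plate is brittle, so set it down gently and do not let it drop. Then swing the rack's keeper bar shut over the other plates until it snaps into its catch. Leave the other plates and the castings where they are.

Things in the scene. Friction and masses are not known exactly. Their poses are not given: they have to be found in the camera images.
- clipped_plate: The plate to take: grey resin plate 150 wide x 120 high x 6 mm thick, both top corners cut off at 45 degrees (30 mm along each edge), 130 to 220 g, brittle (pushing its edge with 30 N cracks it). Origin: middle of its bottom edge. Axes: x through the thickness (the face with the dark rough patch, below the top 45 mm, is +x), y along the width, z up the plate to its top edge. It starts in any of the rack's three slots, leaning 25 degrees.
- square_plate_a: A plate of the same size with square top corners; same origin and axes. Stays in the rack.
- square_plate_b: Another plate with square top corners; same origin and axes. Stays in the rack.
- rack: Fixed grey steel rack of three slots. Origin: centre of the underside of its base, 244 (x) x 180 (y) x 8 mm. The slots lean 25 degrees from vertical, tops towards -x, 68 mm apart along x. A seated plate has the middle of its bottom edge at x = -68, 0 or 68 mm, y = 0, z = 9.3 mm, its top edge 51 mm farther to -x and 119 mm above the table.
- middle_slot (a point): Foot of the rack's middle slot, where a plate's origin rests. Each slot is two pairs of fins, 58 to 78 mm either side of the plate's middle, 10 mm apart for the 6 mm plate and reaching 70 mm up it: its top 50 mm stand free. Side walls leave 2.5 mm at each end. The plate rests on the lower (-x) fins and slides out along its own z; pulled askew it binds.
- keeper (a joint): Keeper bar of the rack, 12 wide x 10 mm high, on an upright hinge. Radians: 0 = shut, along the rack's -x over the plates; grows as it opens towards the rack's +y. It stays where it is left. At about 0.08 its nose (200 mm from the hinge) meets a spring roller on the front post; about 6 N at the pin takes it past and it is then held at its stop at 0.
- keeper_pin (a point): Point on the upright round grip pin of the keeper bar, 160 mm from the hinge axis, 158 mm above the table. The pin is 14 mm in diameter and stands from the bar's top at 136 mm to 178 mm above the table.
- keeper_hinge (a point): Point on the keeper bar's upright hinge axis, on the rack's rear post at x = 49, y = 58 mm of the rack, at the bar's underside 126 mm above the table (6 mm over the plates).
- easel: Fixed frame easel. Origin: centre of its underside (feet about 150 x 170 x 8 mm). Two rails, 16 mm wide, centred at y = +-60 mm with free space between, lean 25 degrees from vertical, tops towards -x. The plate leans on their +x face, its top towards -x. Thin struts prop the rails on the -x side.
- rail_foot (a point): Foot of the rails' face (x = 55, y = 0, z = 8 mm of the easel); the face runs 160 mm up the slope. A ledge square to the rails, 134 mm wide, 20 mm deep inside its 10 mm high lip, is clamped with its top 20 to 80 mm up the slope: this differs each time and is not given, so feel for it. Its rubber cushion gives 1 mm per 4 N, 5 mm at most.
- casting_near: Loose dark iron casting with a round top flange (88 mm diameter) on a U-shaped foot 100 x 48 mm, 94 mm high, 2.2 kg. Origin: centre of its underside. Bystander.
- casting_far: A second such casting. Bystander.
There are look-alikes about, which are no part of the job. What is shaped like the clipped_plate but orange is not meant. What is shaped like the easel but red is not meant.

How it is judged:
On the way, in this order (a step that is already met when the one before it is completed fails the run):
1. the plate is drawn clear of the rack (z of clipped_plate in the frame of rack above 0.11 m and contact force between clipped_plate and rack below 0.1 N), for 0.1 s.
2. the plate stands on the easel's ledge, leaning on the rails, let go (y of clipped_plate in the frame of easel between -0.02 and 0.02 m and x of clipped_plate in the frame of easel between 0.015 and 0.062 m and z of clipped_plate in the frame of easel between 0.02 and 0.095 m and angle between clipped_plate's own z axis and vertical between 0.356 and 0.516 rad and angle between the y axis of clipped_plate and the y axis of easel, either way round below 0.08 rad and contact force between clipped_plate and easel above 0.3 N and contact force between clipped_plate and the fingers below 0.05 N and linear speed of clipped_plate below 0.02 m/s), for 0.2 s.
At the end, for the whole second after the job is handed in: The clipped plate stands at rest on the easel's ledge, let go, within 20 mm of the easel's middle, leaning within 4.5 degrees of the rails' 25 and within 4.5 degrees of square to them; the keeper bar is within 0.03 rad of shut; other plates and castings within 20 mm of where they were (all of step 2 and value of joint keeper below 0.03 rad and distance of each of square_plate_a, square_plate_b, casting_near, casting_far from where it was at the start of the episode below 0.02 m); the robot touches nothing.
It fails at once if the plate is forced against its slot or the rack (over 30 N) (contact force between clipped_plate and rack above 30 N).
It fails at once if the plate is pressed hard on the easel (over 30 N) (contact force between clipped_plate and easel above 30 N).
It fails at once if the plate is let fall (faster than 0.3 m/s while not held) (contact force between clipped_plate and the fingers below 0.05 N and linear speed of clipped_plate above 0.3 m/s).
It fails at once if another plate or a casting is moved over 20 mm (distance of any of square_plate_a, square_plate_b, casting_near, casting_far from where it was at the start of the episode above 0.02 m).
It also fails if it takes over 64 s, if anything falls off the work surface, if the arm or the gripper's body presses on something with over 40 N, if the wrist force passes 120 N, or if a joint passes its speed limit or range.

## Robot

A 6-joint arm with a two-finger parallel gripper is mounted at the origin on the work surface. World frame = base frame: x ahead of the robot, y to its left, z up, the work surface at z = 0. Lengths are in m, angles in rad, forces in N, time in s.
With the tool pointing down it reaches from about 0.4 to 0.825 m from the base axis. Payload 7 kg.
Tool frame: the origin (TCP) lies on the centre line of the jaws, within the pads' length; the fingertips stand 22 mm ahead of it and the grasp point (between the pads) lies 3 mm ahead of it; z points along the fingers, y is the line along which they close (so a half turn about z gives the same grasp; the last joint's range is limited). The gripper opens to 88 mm and grips with 3 to 60 N. Pads are 19 mm wide; open, the fingers measure 130 mm over their backs; the gripper's body (78 mm by 193 mm) begins 47 mm behind the grasp point.
Start: joints at [-0.985, 0.359, 0.012, 0, -1.224, -0.288], TCP at [0.198, -0.645, 0.249] pointing down, gripper open.
Joint ranges: [-3.07, 3.07], [-1.43, 2.12], [-1.02, 1.25], [-3.03, 1.67], [-3.05, -0], [-3.03, 3.03]. Speed limits (rad/s): [2.39, 2.39, 3.01, 3.14, 3.14, 3.14].

## Interface

Orientations are given as [roll, pitch, yaw] about the fixed x, y, z axes, in that order (R = Rz(yaw) Ry(pitch) Rx(roll)).
In Python, from station import monitor, viewer, order gives the robot as it stands. The module is installed in compiled form; this text tells all that it offers.
- The arm moves only by the tool servo_tool, never from a script. Its argument "targets" is a list of rows, each an object with "angular": the turn, a rotation vector about the tool's x, y, z in degrees, a list of three; "xyz": the shift along the tool's x, y, z in cm, a list of three; "claw": the finger opening in cm, from 0 to 8.76. A call has 1 to 20 rows; each row shifts and turns the commanded pose from where the row before left it, along the tool's axes as they then stand; what a row does not reach is not made up. A row lasts 1/10 s, in which the tool goes at most 50 mm and 8.59 degrees, less where a joint would pass 70% of its speed; a pose out of reach is approached as far as the arm can. A call is refused whole if a number of a shift passes 5 or a number of a turn 8.59, either way. A call with a gripper value outside its range is refused whole. The fingers move at their own pace and stop on an object; "force" is the grip in N (left out, the last holds). Time passes only in rows, so rows that do not move let the fingers close. It gives the time, the measured TCP pose, the force, the opening and the grip force at its end, in the units of the state.
- monitor.get_state(): the state, without advancing time (a new reading comes with each control period).
- viewer.grab_frame(name): name is "scene" or "top" or "wrist"; returns a dict with "color" (420x560x3 uint8, blue, green, red), "fovy" (degrees; the focal length in pixels is half the picture's height over the tangent of half this angle, whatever the lens; pixels are square), "cx", "cy" (the principal point, pixels), "k1" (the pictures are not rectified: a ray, as slopes to the right and down, at radius r is drawn at 1 + k1 r^2 times it, then the intrinsics apply), "R" (3x3) and "t" (3): a world point X has camera coordinates R X + t. Camera axes: x right, y down, z forward; pixel columns grow to the right and rows downward; lengths in m; the calibration is good to about 2 mm. A picture is of the moment at which its call begins. There is no depth.
- order.job_done(): hands the job in; it is judged then, once.
The state is a dict: "t": time; "q": joint angles; "qd": joint speeds; "joint_efforts": joint torques, N m; "eef_pos": TCP position; "ee_rot": TCP orientation; "force": force on the tool from outside, world axes, zero at the start; "moment": the same for the moment, N m; "width": finger opening in m; "gripper_force": force on a finger pad.
Only numpy, scipy, OpenCV 4.12 (cv2) and the standard library are available. Lean on these libraries where they do the work, as an engineer would, in place of code of your own. Each camera call takes 0.05 s, during which the arm holds its last target. There are 200 camera calls.

## Working session

There is one attempt and no reset: what is moved stays moved. The work goes in short steps, Python scripts to look and compute and a tool call to move; the robot and the scene stay as the last step left them, time stands still between calls to the robot, and variables do not carry over. Pictures are saved under pics/ and viewed, at most 10 in all, crops included, and the job is handed in when it is done.

Besides the shell and the picture viewer there is one more tool, called after "Emit:" as name(argument=value, ...) on one line, values as JSON. servo_tool: Moves the arm, as the interface text tells. Its arguments: {"type":"object","properties":{"targets":{"type":"array"},"force":{"type":"number"}},"required":["targets"]}

```bash
mkdir -p pics; python3 - <<'E'
from station import monitor, viewer
import cv2,pickle,numpy as np
print(monitor.get_state())
for n in ("scene","top","wrist"):
    f=viewer.grab_frame(n); pickle.dump(f,open(f"{n}0.pkl","wb")); cv2.imwrite(f"pics/{n}0.png",f["color"])
    print(n,f["fovy"],f["cx"],f["cy"],f["k1"],np.round(-f["R"].T@f["t"],3),np.round(f["R"],3).tolist())
E
```

```text
{'t': 0.0, 'q': array([-9.84901400e-01,  3.59365462e-01,  1.10342821e-02, -3.53841871e-04,
       -1.22408535e+00, -2.88113937e-01]), 'qd': array([-0.00188209, -0.00079877,  0.00134758, -0.00068176,  0.00017509,
       -0.00225829]), 'joint_efforts': array([ 2.99754516e-03, -5.82716417e+01,  2.93052417e+01,  6.99702457e+00,
        6.89351640e-03, -1.69596965e-04]), 'eef_pos': array([ 0.19789319, -0.64485512,  0.24762515]), 'ee_rot': array([ 3.13994471e+00, -1.41494259e-04, -2.84393205e+00]), 'force': array([-0.73983842,  0.0901849 , -0.81235242]), 'moment': array([-0.03312426, -0.0239779 ,  0.02867695]), 'gripper_force': 0.0, 'width': 0.08750302759017599}
scene 46.41685885218167 280.66928825676223 210.24561397096107 -0.057155851633941816 [ 1.395 -0.063  0.836] [[0.017, 1.0, -0.011], [0.617, -0.019, -0.787], [-0.787, 0.007, -0.617]]
top 50.73754552773446 279.6514211882177 217.26297235964878 -0.14639026854127926 [ 0.245 -0.056  1.492] [[0.024, -1.0, 0.018], [-0.985, -0.027, -0.17], [0.17, -0.014, -0.985]]
wrist 59.74416627493203 279.7397881032994 207.77062656965649 -0.09135371303168231 [ 0.122 -0.668  0.384] [[-0.293, 0.956, 0.001], [0.913, 0.28, 0.297], [0.284, 0.088, -0.955]]
```

View pics/scene0.png

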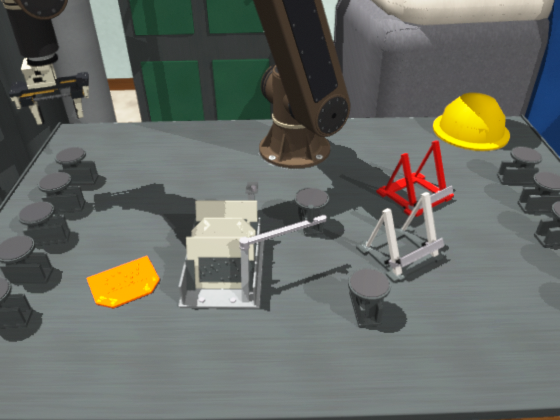

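View pics/top0.png

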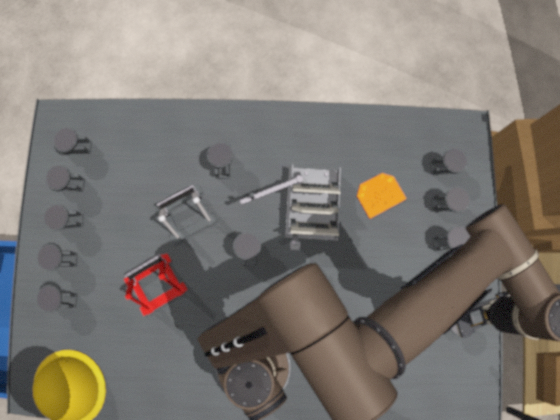

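```bash
python3 - <<'E'
import cv2,pickle,numpy as np
s=pickle.load(open("scene0.pkl","rb"))["color"];t=pickle.load(open("top0.pkl","rb"))["color"]
a=cv2.resize(s[185:320,170:340],None,fx=4.4,fy=4.4,interpolation=cv2.INTER_CUBIC)
cv2.imwrite("pics/c1.png",a)
b=cv2.resize(t[140:280,140:350],None,fx=3.8,fy=3.8,interpolation=cv2.INTER_CUBIC)
cv2.imwrite("pics/c2.png",b)
E
```

```text
(no output)
```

View pics/c1.png

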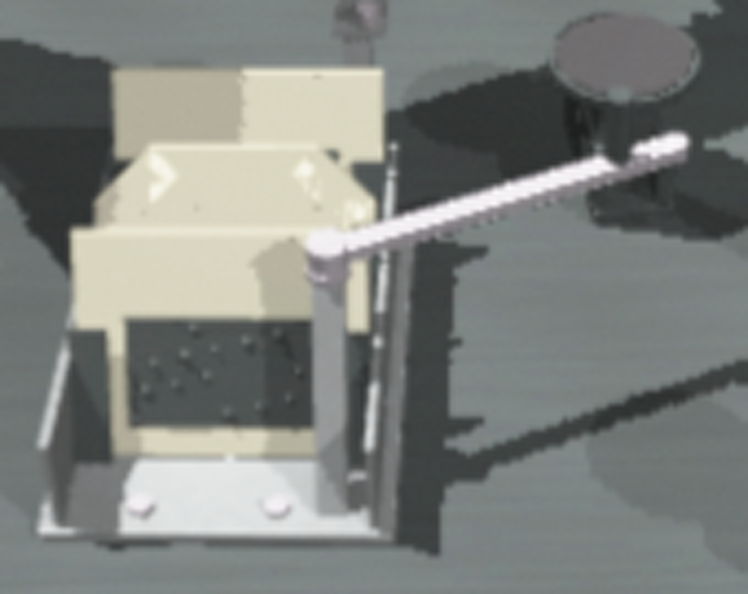

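View pics/c2.png

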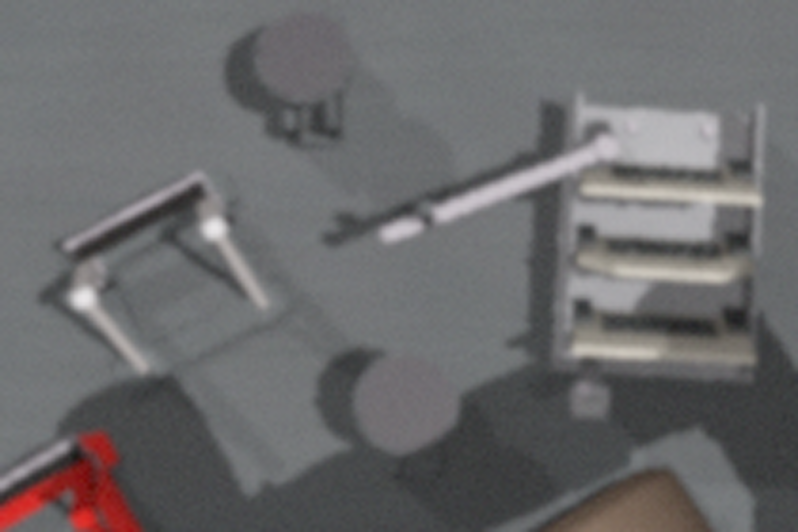

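```bash
cat > h.py <<'E'
import numpy as np,pickle,cv2
def ray(f,px):
    fl=210/np.tan(np.radians(f["fovy"])/2)
    K=np.array([[fl,0,f["cx"]],[0,fl,f["cy"]],[0,0,1.]])
    u=cv2.undistortPoints(np.array([[px]],float),K,np.array([f["k1"],0,0,0,0.]))[0,0]
    d=f["R"].T@np.array([u[0],u[1],1]); return -f["R"].T@f["t"],d/np.linalg.norm(d)
def onz(f,px,z):
    o,d=ray(f,px); return o+d*(z-o[2])/d[2]
def tri(f,p,g,q):
    o,d=ray(f,p);a,b=ray(g,q)
    s=np.linalg.lstsq(np.c_[d,-b],a-o,rcond=None)[0]
    P,Q=o+s[0]*d,a+s[1]*b; return (P+Q)/2,np.linalg.norm(P-Q)
def proj(f,X):
    fl=210/np.tan(np.radians(f["fovy"])/2)
    c=f["R"]@np.asarray(X)+f["t"];u=c[:2]/c[2];u=u*(1+f["k1"]*(u@u));return u*fl+[f["cx"],f["cy"]]
def load(n): return pickle.load(open(n+".pkl","rb"))
E
python3 - <<'E'
from h import *
np.set_printoptions(precision=4,suppress=True)
s,t=load("scene0"),load("top0")
S=lambda x,y:(x/4.4+170-.4,y/4.4+185-.4); T=lambda x,y:(x/3.8+140-.4,y/3.8+140-.4)
for n,p,z in [("clipL",(155,146),.118),("clipR",(320,148),.118),("frontL",(72,228),.118),("backL",(112,68),.118),("backR",(384,68),.118),("baseL",(40,533),.004),("baseR",(392,538),.004),("hinge",(322,240),.137),("barend",(683,145),.137),("easelLip?",(0,0),.1)]:
    print(n,onz(s,S(*p),z))
for n,p,z in [("frontR+y",(583,185),.118),("front-y",(760,198),.118),("clip+y",(600,268),.118),("clip-y",(730,275),.118),("back+y",(575,352),.118),("back-y",(754,356),.118),("hinge",(608,145),.137),("pinend",(385,234),.178)]:
    print("top",n,onz(t,T(*p),z))
cv2.imwrite("pics/c3.png",cv2.resize(s["color"][180:290,340:470],None,fx=5,fy=5,interpolation=cv2.INTER_CUBIC))
E
```

```text
clipL [ 0.5026 -0.2328  0.118 ]
clipR [ 0.5069 -0.1449  0.118 ]
frontL [ 0.5677 -0.2683  0.118 ]
backL [ 0.4325 -0.2642  0.118 ]
backR [ 0.4374 -0.1124  0.118 ]
baseL [ 0.6705 -0.2859  0.004 ]
baseR [ 0.6779 -0.1081  0.004 ]
hinge [ 0.602  -0.1386  0.137 ]
barend [0.5336 0.0444 0.137 ]
easelLip? [ 0.3384 -0.3448  0.1   ]
top frontR+y [ 0.5769 -0.115   0.118 ]
top front-y [ 0.5701 -0.2643  0.118 ]
top clip+y [ 0.5064 -0.1305  0.118 ]
top clip-y [ 0.5034 -0.2391  0.118 ]
top back+y [ 0.4353 -0.111   0.118 ]
top back-y [ 0.4358 -0.2594  0.118 ]
top hinge [ 0.6071 -0.1344  0.137 ]
top pinend [0.5178 0.0447 0.178 ]
```

View pics/c3.png

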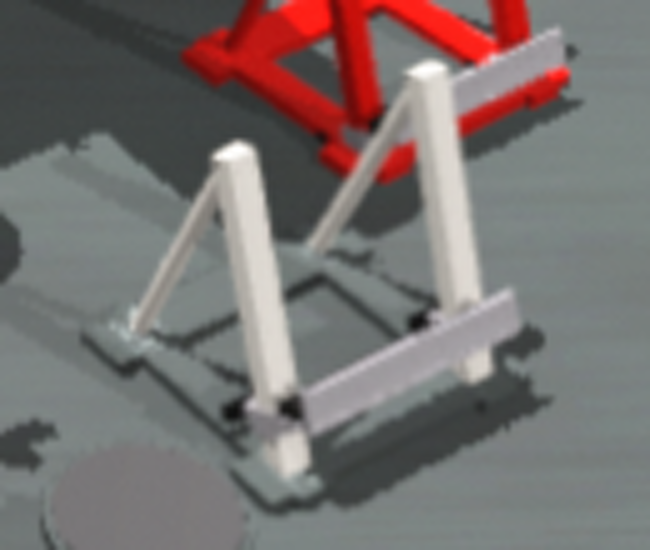

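```bash
python3 - <<'E'
from h import *
np.set_printoptions(precision=4,suppress=True)
s,t=load("scene0"),load("top0")
S=lambda x,y:(x/5+340-.4,y/5+180-.4); T=lambda x,y:(x/3.8+140-.4,y/3.8+140-.4)
P={}
for n,p,q in [("topL",(235,150),(213,228)),("topR",(428,70),(83,298)),("lipR",(516,292),(65,245)),("lipL",(303,395),(203,178))]:
    P[n],e=tri(s,S(*p),t,T(*q)); print(n,P[n],e)
for n,p in [("footL",(295,470)),("footR",(475,378))]: P[n]=onz(s,S(*p),.010); print(n,P[n])
for a,b in (("topL","topR"),("lipL","lipR"),("footL","footR")):
    d=P[b]-P[a]; print(a,np.linalg.norm(d),"yaw",np.degrees(np.arctan2(-d[0],d[1])),"mid",(P[a]+P[b])/2)
E
```

```text
topL [0.5248 0.1866 0.1497] 0.0024182263981013166
topR [0.4642 0.2907 0.1482] 0.0020688425511049442
lipR [0.5252 0.3331 0.06  ] 0.0014793851263893022
lipL [0.5891 0.2163 0.0566] 5.578106896252931e-05
footL [0.5912 0.2188 0.01  ]
footR [0.5318 0.32   0.01  ]
topL 0.12042871940847426 yaw 30.214274273723753 mid [0.4945 0.2386 0.149 ]
lipL 0.13322564704283243 yaw 28.688983355565817 mid [0.5572 0.2747 0.0583]
footL 0.11737940159706985 yaw 30.407890893963465 mid [0.5615 0.2694 0.01  ]
```

```bash
cat >> h.py <<'E'
from scipy.spatial.transform import Rotation as Ro
from station import monitor
def toolR(yaw,tilt): # holder yaw deg: tool z = (sin tilt along yaw, -cos tilt); camera on -y side
    return Ro.from_euler('z',yaw,degrees=True)*Ro.from_euler('xyz',[180,0,-90],degrees=True)*Ro.from_euler('x',tilt,degrees=True)
def plan(pos,R,n=None,cmd=None):
    s=monitor.get_state(); p=s["eef_pos"];R0=Ro.from_euler('xyz',s["ee_rot"])
    w=(R0.inv()*R).as_rotvec(degrees=True); d=np.asarray(pos)-p
    n=n or int(max(np.ceil(np.abs(w).max()/8),np.ceil(np.linalg.norm(d)/.04),1))
    print("t %.2f n=%d turn/row %s  F %s"%(s["t"],n,np.round(w/n,2).tolist(),np.round(s["force"],1)))
    for i in range(n): print(np.round((R0*Ro.from_rotvec(w*i/n,degrees=True)).inv().apply(d/n)*100,2).tolist())
E
python3 - <<'E'
from h import *
plan([.466,-.187,.25],toolR(-2,25))
s,t=load("scene0"),load("top0")
print("castings",onz(s,(369,284),.094),onz(t,(219,155),.094),onz(t,(246,245),.094))
E
```

```text
t 0.15 n=14 turn/row [1.55, -1.1, -4.98]  F [-0.7  0.7 -0.2]
[-2.79, 2.57, -0.01]
[-3.0, 2.31, -0.02]
[-3.19, 2.04, -0.02]
[-3.36, 1.76, -0.01]
[-3.5, 1.46, 0.01]
[-3.61, 1.15, 0.04]
[-3.7, 0.83, 0.09]
[-3.75, 0.51, 0.14]
[-3.78, 0.19, 0.2]
[-3.78, -0.13, 0.28]
[-3.75, -0.45, 0.36]
[-3.69, -0.76, 0.44]
[-3.6, -1.07, 0.54]
[-3.48, -1.36, 0.64]
castings [0.70060012 0.12295544 0.094     ] [0.68875967 0.12980435 0.094     ] [0.39402509 0.02955645 0.094     ]
```

Emit:
servo_tool(targets=[{"angular": [1.5, -1.1, -5], "xyz": [-2.8, 2.6, 0], "claw": 4.6}, {"angular": [1.5, -1.1, -5], "xyz": [-3, 2.3, 0], "claw": 4.6}, {"angular": [1.5, -1.1, -5], "xyz": [-3.2, 2, 0], "claw": 4.6}, {"angular": [1.5, -1.1, -5], "xyz": [-3.4, 1.8, 0], "claw": 4.6}, {"angular": [1.5, -1.1, -5], "xyz": [-3.5, 1.5, 0], "claw": 4.6}, {"angular": [1.5, -1.1, -5], "xyz": [-3.6, 1.2, 0], "claw": 4.6}, {"angular": [1.5, -1.1, -5], "xyz": [-3.7, 0.8, 0.1], "claw": 4.6}, {"angular": [1.5, -1.1, -5], "xyz": [-3.7, 0.5, 0.1], "claw": 4.6}, {"angular": [1.5, -1.1, -5], "xyz": [-3.8, 0.2, 0.2], "claw": 4.6}, {"angular": [1.5, -1.1, -5], "xyz": [-3.8, -0.1, 0.3], "claw": 4.6}, {"angular": [1.5, -1.1, -5], "xyz": [-3.7, -0.4, 0.4], "claw": 4.6}, {"angular": [1.5, -1.1, -5], "xyz": [-3.7, -0.8, 0.4], "claw": 4.6}, {"angular": [1.5, -1.1, -5], "xyz": [-3.6, -1.1, 0.5], "claw": 4.6}, {"angular": [1.5, -1.1, -5], "xyz": [-3.5, -1.4, 0.6], "claw": 4.6}, {"angular": [0, 0, 0], "xyz": [0, 0, 0], "claw": 4.6}, {"angular": [0, 0, 0], "xyz": [0, 0, 0], "claw": 4.6}], force=15)

```text
t: 1.75
eef_pos: [0.4647, -0.185, 0.2518]
ee_rot: [-2.716, 0.005, -1.6]
force: [-0.6, -0.8, 0.2]
width: 0.0462
gripper_force: 0.0
```

```bash
python3 - <<'E'
from h import *
from station import viewer
s=monitor.get_state();print(s["eef_pos"],s["ee_rot"],s["q"],s["width"])
plan([.466,-.187,.202],toolR(-2,25))
f=viewer.grab_frame("wrist");pickle.dump(f,open("wrist1.pkl","wb"));cv2.imwrite("pics/w1.png",f["color"])
u=np.array([-.423,.015,.906]);c=np.array([.505,-.188,.118])
y=np.array([.035,.999,0])
print("expect top centre",proj(f,c),"top ends",proj(f,c+.045*y),proj(f,c-.045*y), "front plate ends",proj(f,c+[.068,-.0024,0]+.075*y),proj(f,c+[.068,-.0024,0]-.075*y))
E
```

```text
[ 0.46467066 -0.1850366   0.25177708] [-2.71588112  0.00509396 -1.59958275] [ 0.02935694 -0.16348284 -0.66223718  0.03213476 -0.64696404 -0.08070627] 0.0462179068581139
t 1.75 n=2 turn/row [0.3, 0.21, 0.1]  F [-0.6 -0.8  0.2]
[0.11, 0.96, 2.29]
[0.1, 0.98, 2.29]
expect top centre [304.50035748 198.19737253] top ends [303.15740312 251.08810141] [305.86591122 140.13305596] front plate ends [232.99174456 267.93733611] [226.58796404  97.90885105]
```

View pics/w1.png

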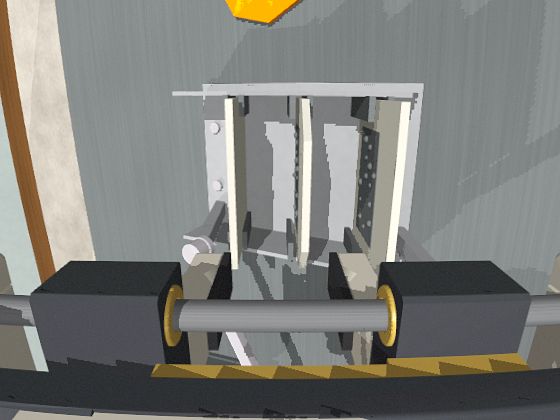

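```bash
python3 - <<'E'
from h import *
f=load("wrist1");g=cv2.cvtColor(f["color"],cv2.COLOR_BGR2GRAY)
for v in (110,150,190,230,250):
    r=g[v].astype(int); idx=[i for i in range(215,420) if r[i]>225]; 
    runs=np.split(idx,np.where(np.diff(idx)>1)[0]+1); print(v,[(int(a[0]),int(a[-1])) for a in runs if len(a)>2])
plan([.4786,-.187,.1724],toolR(-2,25))
E
```

```text
110 [(225, 232), (303, 309), (401, 409)]
150 [(226, 232), (304, 310), (398, 405)]
190 [(228, 234), (303, 309), (394, 401)]
230 [(230, 235), (302, 308), (390, 397)]
250 [(231, 236), (301, 307), (387, 394)]
t 1.80 n=3 turn/row [0.2, 0.13, 0.04]  F [-0.2 -0.2  0. ]
[0.04, 0.67, 2.6]
[0.04, 0.68, 2.6]
[0.03, 0.68, 2.6]
```

Emit:
servo_tool(targets=[{"angular": [0.2, 0.1, 0], "xyz": [0, 0.7, 2.6], "claw": 4.4}, {"angular": [0.2, 0.1, 0], "xyz": [0, 0.7, 2.6], "claw": 4.4}, {"angular": [0.2, 0.1, 0], "xyz": [0, 0.7, 2.6], "claw": 4.4}, {"angular": [0, 0, 0], "xyz": [0, 0, 0], "claw": 4.4}, {"angular": [0, 0, 0], "xyz": [0, 0, 0], "claw": 4.4}])

```text
t: 2.3
eef_pos: [0.4778, -0.1869, 0.1723]
ee_rot: [-2.707, -0.0, -1.605]
force: [-0.1, -0.0, 0.1]
width: 0.044
gripper_force: 0.0
```

```bash
python3 - <<'E'
from h import *
s=monitor.get_state();print(s["eef_pos"],s["width"])
u=np.array([-.4226,.0148,.9063]);c=np.array([.504,-.188,.118])
plan(c-.007*u,toolR(-2,25))
E
```

```text
[ 0.47782648 -0.18687838  0.17225882] 0.04401018120381115
t 2.30 n=2 turn/row [0.04, 0.01, 0.02]  F [-0.1 -0.   0.1]
[0.01, -0.05, 3.36]
[0.01, -0.04, 3.36]
```

Emit:
servo_tool(targets=[{"angular": [0, 0, 0], "xyz": [0, 0, 2.3], "claw": 4.4}, {"angular": [0, 0, 0], "xyz": [0, -0.1, 2.3], "claw": 4.4}, {"angular": [0, 0, 0], "xyz": [0, 0, 2.1], "claw": 4.4}, {"angular": [0, 0, 0], "xyz": [0, 0, 0], "claw": 4.4}, {"angular": [0, 0, 0], "xyz": [0, 0, 0], "claw": 4.4}])

```text
t: 2.8
eef_pos: [0.5077, -0.1873, 0.1131]
ee_rot: [-2.705, -0.0, -1.604]
force: [0.1, -0.2, 1.1]
width: 0.0443
gripper_force: 0.0
```

Emit:
servo_tool(targets=[{"angular": [0, 0, 0], "xyz": [0, 0, 0], "claw": 2.0}, {"angular": [0, 0, 0], "xyz": [0, 0, 0], "claw": 0.4}, {"angular": [0, 0, 0], "xyz": [0, 0, 0], "claw": 0.4}, {"angular": [0, 0, 0], "xyz": [0, 0, 0], "claw": 0.4}, {"angular": [0, 0, 0], "xyz": [0, 0, 0], "claw": 0.4}, {"angular": [0, 0, 0], "xyz": [0, 0, 0], "claw": 0.4}, {"angular": [0, 0, 0], "xyz": [0, 0, 0], "claw": 0.4}], force=8)

```text
t: 3.5
eef_pos: [0.507, -0.1869, 0.1116]
ee_rot: [-2.706, 0.0, -1.603]
force: [-0.0, 0.6, -1.3]
width: 0.0059
gripper_force: 8.0
```

Emit:
servo_tool(targets=[{"angular": [0, 0, 0], "xyz": [0, 0, 0], "claw": 0.3}, {"angular": [0, 0, 0], "xyz": [0, 0, 0], "claw": 0.3}, {"angular": [0, 0, 0], "xyz": [0, 0, -0.3], "claw": 0.3}, {"angular": [0, 0, 0], "xyz": [0, 0, -0.3], "claw": 0.3}, {"angular": [0, 0, 0], "xyz": [0, 0, -0.3], "claw": 0.3}, {"angular": [0, 0, 0], "xyz": [0, 0, 0], "claw": 0.3}], force=22)

```text
t: 4.1
eef_pos: [0.5038, -0.1868, 0.1208]
ee_rot: [-2.704, 0.0, -1.603]
force: [-0.7, 0.0, -1.5]
width: 0.0059
gripper_force: 22.0
```

Emit:
servo_tool(targets=[{"angular": [0, 0, 0], "xyz": [0, 0, -0.8], "claw": 0.3}, {"angular": [0, 0, 0], "xyz": [0, 0, -0.8], "claw": 0.3}, {"angular": [0, 0, 0], "xyz": [0, 0, -0.8], "claw": 0.3}, {"angular": [0, 0, 0], "xyz": [0, 0, -0.8], "claw": 0.3}, {"angular": [0, 0, 0], "xyz": [0, 0, 0], "claw": 0.3}])

```text
t: 4.6
eef_pos: [0.4904, -0.1863, 0.1508]
ee_rot: [-2.702, 0.0, -1.603]
force: [-0.1, 0.4, -2.3]
width: 0.006
gripper_force: 22.0
```

Emit:
servo_tool(targets=[{"angular": [0, 0, 0], "xyz": [0, 0, -1], "claw": 0.3}, {"angular": [0, 0, 0], "xyz": [0, 0, -1], "claw": 0.3}, {"angular": [0, 0, 0], "xyz": [0, 0, -1], "claw": 0.3}, {"angular": [0, 0, 0], "xyz": [0, 0, -1], "claw": 0.3}, {"angular": [0, 0, 0], "xyz": [0, 0, -1.5], "claw": 0.3}, {"angular": [0, 0, 0], "xyz": [0, 0, -2], "claw": 0.3}, {"angular": [0, 0, 0], "xyz": [0, 0, -2], "claw": 0.3}, {"angular": [0, 0, 0], "xyz": [0, 0, -1.5], "claw": 0.3}, {"angular": [0, 0, 0], "xyz": [0, 0, 0], "claw": 0.3}, {"angular": [0, 0, 0], "xyz": [0, 0, 0], "claw": 0.3}])

```text
t: 5.6
eef_pos: [0.4435, -0.1848, 0.249]
ee_rot: [-2.704, 0.001, -1.603]
force: [1.0, 0.7, -1.6]
width: 0.0061
gripper_force: 22.0
```

```bash
python3 - <<'E'
from h import *
plan([.49,0.0,.34],toolR(14,25),8)
E
```

```text
t 5.60 n=8 turn/row [-0.01, -0.84, -1.8]  F [ 1.   0.7 -1.6]
[-2.33, -0.94, -0.81]
[-2.31, -1.01, -0.78]
[-2.29, -1.08, -0.75]
[-2.26, -1.16, -0.71]
[-2.24, -1.23, -0.68]
[-2.21, -1.3, -0.65]
[-2.17, -1.36, -0.62]
[-2.14, -1.43, -0.59]
```

Emit:
servo_tool(targets=[{"angular": [0, 0, 0], "xyz": [0, -1.2, -2.6], "claw": 0.3}, {"angular": [0, 0, 0], "xyz": [0, -1.2, -2.6], "claw": 0.3}, {"angular": [0, 0, 0], "xyz": [0, -1.2, -2.6], "claw": 0.3}, {"angular": [0, -0.8, -1.8], "xyz": [-2.3, -0.5, 0.2], "claw": 0.3}, {"angular": [0, -0.8, -1.8], "xyz": [-2.3, -0.5, 0.2], "claw": 0.3}, {"angular": [0, -0.8, -1.8], "xyz": [-2.3, -0.6, 0.2], "claw": 0.3}, {"angular": [0, -0.8, -1.8], "xyz": [-2.3, -0.7, 0.2], "claw": 0.3}, {"angular": [0, -0.8, -1.8], "xyz": [-2.2, -0.8, 0.3], "claw": 0.3}, {"angular": [0, -0.8, -1.8], "xyz": [-2.2, -0.8, 0.3], "claw": 0.3}, {"angular": [0, -0.8, -1.8], "xyz": [-2.2, -0.8, 0.3], "claw": 0.3}, {"angular": [0, -0.8, -1.8], "xyz": [-2.2, -0.8, 0.3], "claw": 0.3}, {"angular": [0, 0, 0], "xyz": [0, 0, 0], "claw": 0.3}])

```text
t: 6.8
eef_pos: [0.486, 0.0017, 0.3381]
ee_rot: [-2.708, -0.005, -1.325]
force: [0.0, -1.6, -1.6]
width: 0.0062
gripper_force: 22.0
```

```bash
python3 - <<'E'
from h import *
print(monitor.get_state()["eef_pos"],monitor.get_state()["width"])
plan([.458,.218,.32],toolR(29.8,25),10)
E
```

```text
[0.48599355 0.00173623 0.33809955] 0.006189810950709213
t 6.80 n=10 turn/row [0.02, -0.69, -1.41]  F [ 0.  -1.6 -1.6]
[-2.17, -0.16, 0.26]
[-2.16, -0.21, 0.29]
[-2.15, -0.27, 0.31]
[-2.14, -0.32, 0.34]
[-2.13, -0.37, 0.36]
[-2.11, -0.42, 0.39]
[-2.1, -0.47, 0.42]
[-2.08, -0.53, 0.44]
[-2.06, -0.58, 0.47]
[-2.04, -0.63, 0.49]
```

Emit:
servo_tool(targets=[{"angular": [0, -0.7, -1.4], "xyz": [-2.2, -0.2, 0.3], "claw": 0.3}, {"angular": [0, -0.7, -1.4], "xyz": [-2.2, -0.2, 0.3], "claw": 0.3}, {"angular": [0, -0.7, -1.4], "xyz": [-2.1, -0.3, 0.3], "claw": 0.3}, {"angular": [0, -0.7, -1.4], "xyz": [-2.1, -0.3, 0.3], "claw": 0.3}, {"angular": [0, -0.7, -1.4], "xyz": [-2.1, -0.4, 0.4], "claw": 0.3}, {"angular": [0, -0.7, -1.4], "xyz": [-2.1, -0.4, 0.4], "claw": 0.3}, {"angular": [0, -0.7, -1.4], "xyz": [-2.1, -0.5, 0.4], "claw": 0.3}, {"angular": [0, -0.7, -1.4], "xyz": [-2.1, -0.5, 0.4], "claw": 0.3}, {"angular": [0, -0.7, -1.4], "xyz": [-2.1, -0.6, 0.5], "claw": 0.3}, {"angular": [0, -0.7, -1.4], "xyz": [-2.0, -0.6, 0.5], "claw": 0.3}, {"angular": [0, 0, 0], "xyz": [0, 0, 0], "claw": 0.3}, {"angular": [0, 0, 0], "xyz": [0, 0, 0], "claw": 0.3}])

```text
t: 8.0
eef_pos: [0.4589, 0.216, 0.3203]
ee_rot: [-2.708, 0.002, -1.055]
force: [0.1, -0.3, -1.4]
width: 0.0059
gripper_force: 22.0
```

```bash
python3 - <<'E'
from h import *
from station import viewer
print(monitor.get_state()["eef_pos"],monitor.get_state()["width"])
A=[]
for n in ("wrist","scene","top"):
    f=viewer.grab_frame(n);pickle.dump(f,open(n+"2.pkl","wb")); A.append(f["color"])
im=np.hstack([cv2.resize(A[0],(400,300)),cv2.resize(A[1][120:300,320:560],(400,300),interpolation=cv2.INTER_CUBIC)])
im=np.vstack([im,np.hstack([cv2.resize(A[2][150:270,130:290],(400,300),interpolation=cv2.INTER_CUBIC),np.zeros((300,400,3),np.uint8)])])
cv2.imwrite("pics/m2.png",im)
E
```

```text
[0.45885738 0.21598046 0.32034341] 0.005924073778071894
```

View pics/m2.png

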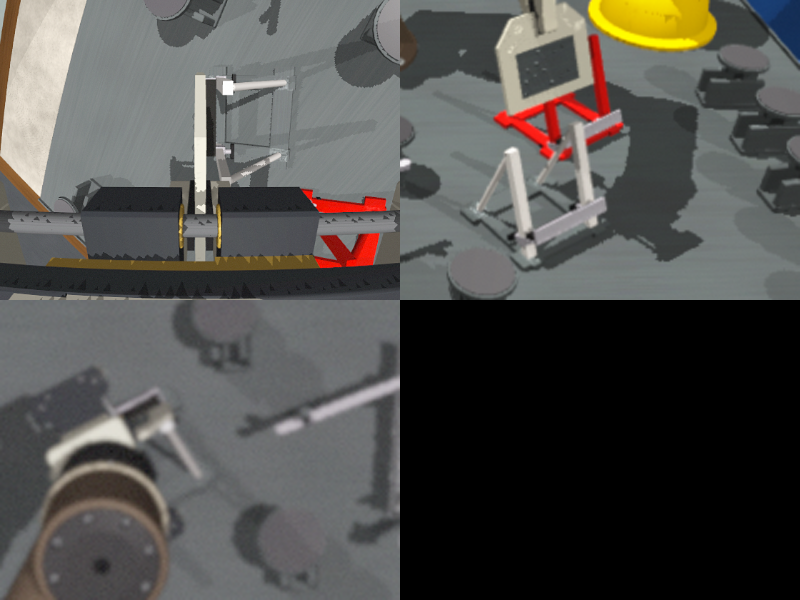

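```bash
python3 - <<'E'
from h import *
f=load("wrist2");g=cv2.cvtColor(f["color"],cv2.COLOR_BGR2GRAY)
cv2.imwrite("pics/w2c.png",cv2.resize(f["color"][80:270,255:425],None,fx=3.1,fy=3.1,interpolation=cv2.INTER_CUBIC))
print("pred topL",proj(f,[.5248,.1866,.150]),"topR",proj(f,[.4642,.2907,.150]))
print("meas",onz(f,(319,123),.150))
E
```

```text
pred topL [320.41056423 122.74774228] topR [317.74918487 256.42371614]
meas [0.52574173 0.18741897 0.15      ]
```

View pics/w2c.png

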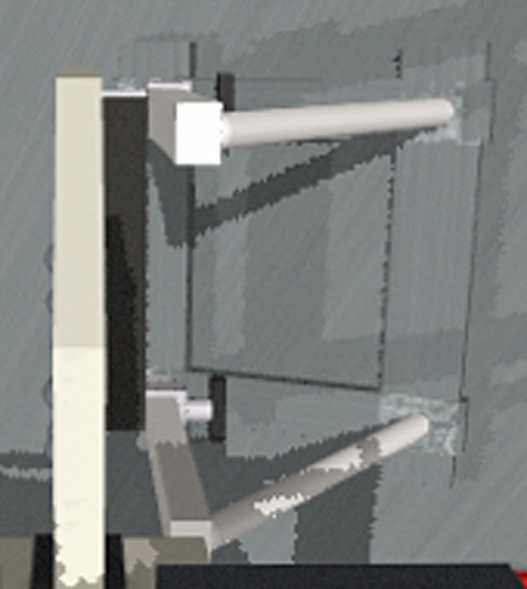

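```bash
cat >> h.py <<'E'
E0=np.array([.511,.248,0]);YW=np.radians(29.8);EX=np.array([np.cos(YW),np.sin(YW),0]);EY=np.array([-np.sin(YW),np.cos(YW),0]);EZ=np.array([0,0,1.])
S_=-.4226*EX+.9063*EZ;N_=.9063*EX+.4226*EZ;FT=E0+.055*EX+.008*EZ
def at(sb,n,y=0): return FT+(sb+.113)*S_+n*N_+y*EY
def where():
    s=monitor.get_state();d=s["eef_pos"]-FT;print("sb %.4f n %.4f y %.4f"%(d@S_-.113,d@N_,d@EY),"F s/n/y",np.round([s["force"]@S_,s["force"]@N_,s["force"]@EY],1),s["width"],s["t"])
E
python3 - <<'E'
from h import *
where()
plan(at(.075,.011),toolR(29.8,25),8)
E
```

```text
sb 0.2200 n 0.0270 y -0.0024 F s/n/y [-0.8 -1.3 -0.3] 0.005887224235206712 8.15
t 8.15 n=8 turn/row [0.01, 0.0, -0.04]  F [-0.6 -0.7 -1.3]
[-0.03, 0.2, 1.81]
[-0.03, 0.2, 1.81]
[-0.03, 0.2, 1.81]
[-0.03, 0.2, 1.81]
[-0.03, 0.2, 1.81]
[-0.03, 0.2, 1.81]
[-0.03, 0.2, 1.81]
[-0.03, 0.2, 1.81]
```

Emit:
servo_tool(targets=[{"angular": [0, 0, 0], "xyz": [0, 0.4, 2], "claw": 0.3}, {"angular": [0, 0, 0], "xyz": [0, 0.4, 2], "claw": 0.3}, {"angular": [0, 0, -0.3], "xyz": [-0.2, 0.4, 2], "claw": 0.3}, {"angular": [0, 0, 0], "xyz": [0, 0.4, 2], "claw": 0.3}, {"angular": [0, 0, 0], "xyz": [0, 0, 1.9], "claw": 0.3}, {"angular": [0, 0, 0], "xyz": [0, 0, 1.8], "claw": 0.3}, {"angular": [0, 0, 0], "xyz": [0, 0, 1.5], "claw": 0.3}, {"angular": [0, 0, 0], "xyz": [0, 0, 1.2], "claw": 0.3}, {"angular": [0, 0, 0], "xyz": [0, 0, 0], "claw": 0.3}, {"angular": [0, 0, 0], "xyz": [0, 0, 0], "claw": 0.3}])

```text
t: 9.15
eef_pos: [0.4983, 0.2403, 0.1844]
ee_rot: [-2.706, 0.0, -1.051]
force: [0.1, -0.1, -1.5]
width: 0.0062
gripper_force: 22.0
```

```bash
python3 - <<'E'
from h import *
from station import viewer
where()
A=[viewer.grab_frame(n) for n in("scene","wrist")]
pickle.dump(A[0],open("scene3.pkl","wb"))
im=np.hstack([cv2.resize(A[0]["color"][160:300,350:470],(480,560),interpolation=cv2.INTER_CUBIC),cv2.resize(A[1]["color"][40:320,230:390],(320,560),interpolation=cv2.INTER_CUBIC)])
cv2.imwrite("pics/m3.png",im)
E
```

```text
sb 0.0763 n 0.0112 y -0.0003 F s/n/y [-1.4 -0.6 -0.1] 0.006172047508393144 9.15
```

View pics/m3.png

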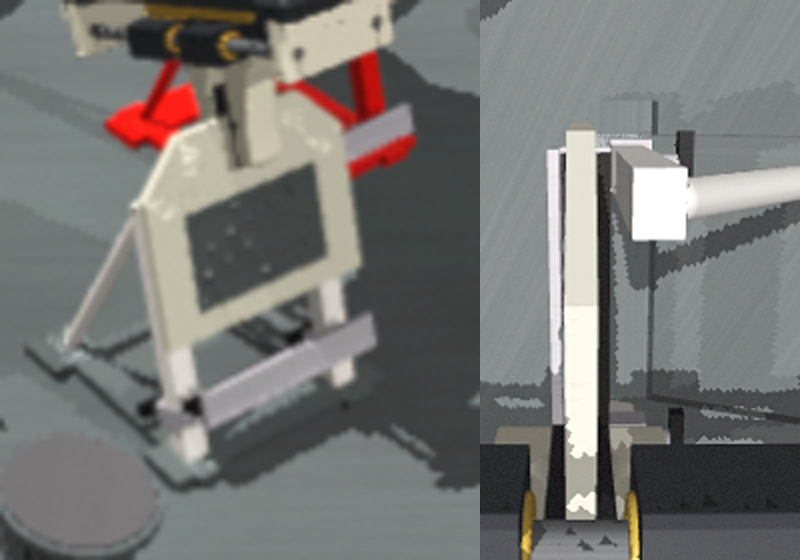

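Emit:
servo_tool(targets=[{"angular": [0, 0, 0], "xyz": [0, 0, 0.8], "claw": 0.3}, {"angular": [0, 0, 0], "xyz": [0, 0, 0.8], "claw": 0.3}, {"angular": [0, 0, 0], "xyz": [0, 0, 0], "claw": 0.3}])

```text
t: 9.55
eef_pos: [0.5039, 0.2442, 0.169]
ee_rot: [-2.707, 0.0, -1.05]
force: [0.1, 0.0, -1.3]
width: 0.0059
gripper_force: 22.0
```

Emit:
servo_tool(targets=[{"angular": [0, 0, 0], "xyz": [0, 0, 0.3], "claw": 0.3}, {"angular": [0, 0, 0], "xyz": [0, 0, 0.3], "claw": 0.3}, {"angular": [0, 0, 0], "xyz": [0, 0, 0], "claw": 0.3}])

```text
t: 9.85
eef_pos: [0.5062, 0.2456, 0.1641]
ee_rot: [-2.706, 0.0, -1.051]
force: [-1.3, 0.3, -3.1]
width: 0.006
gripper_force: 22.0
```

Emit:
servo_tool(targets=[{"angular": [0, 0, 0], "xyz": [0, 0, 0.2], "claw": 0.3}, {"angular": [0, 0, 0], "xyz": [0, 0, 0.2], "claw": 0.3}, {"angular": [0, 0, 0], "xyz": [0, 0, 0], "claw": 0.3}])

```text
t: 10.15
eef_pos: [0.5076, 0.2464, 0.1605]
ee_rot: [-2.706, 0.0, -1.051]
force: [0.5, -0.1, -2.0]
width: 0.0063
gripper_force: 22.0
```

Emit:
servo_tool(targets=[{"angular": [0, 0, 0], "xyz": [0, 0, 0.15], "claw": 0.3}, {"angular": [0, 0, 0], "xyz": [0, 0, 0.15], "claw": 0.3}, {"angular": [0, 0, 0], "xyz": [0, 0, 0], "claw": 0.3}])

```text
t: 10.45
eef_pos: [0.5087, 0.247, 0.1577]
ee_rot: [-2.706, 0.0, -1.051]
force: [0.2, -0.2, -2.9]
width: 0.0057
gripper_force: 22.0
```

Emit:
servo_tool(targets=[{"angular": [0, 0, 0], "xyz": [0, 0, 0.15], "claw": 0.3}, {"angular": [0, 0, 0], "xyz": [0, 0, 0.15], "claw": 0.3}, {"angular": [0, 0, 0], "xyz": [0, 0, 0], "claw": 0.3}])

```text
t: 10.75
eef_pos: [0.5098, 0.2476, 0.155]
ee_rot: [-2.706, 0.0, -1.051]
force: [0.1, -0.6, -2.2]
width: 0.006
gripper_force: 22.0
```

Emit:
servo_tool(targets=[{"angular": [0, 0, 0], "xyz": [0, 0, 0.15], "claw": 0.3}, {"angular": [0, 0, 0], "xyz": [0, 0, 0.15], "claw": 0.3}, {"angular": [0, 0, 0], "xyz": [0, 0, 0], "claw": 0.3}])

```text
t: 11.05
eef_pos: [0.5109, 0.2482, 0.1523]
ee_rot: [-2.706, 0.0, -1.051]
force: [0.0, 0.7, -1.5]
width: 0.0059
gripper_force: 22.0
```

Emit:
servo_tool(targets=[{"angular": [0, 0, 0], "xyz": [0, 0, 0.1], "claw": 0.3}, {"angular": [0, 0, 0], "xyz": [0, 0, 0.1], "claw": 0.3}, {"angular": [0, 0, 0], "xyz": [0, 0, 0], "claw": 0.3}])

```text
t: 11.35
eef_pos: [0.5117, 0.2487, 0.1506]
ee_rot: [-2.706, 0.0, -1.051]
force: [-0.7, 0.9, -1.6]
width: 0.0056
gripper_force: 22.0
```

Slope position is now about 39 mm; keep feeling.

Emit:
servo_tool(targets=[{"angular": [0, 0, 0], "xyz": [0, 0, 0.1], "claw": 0.3}, {"angular": [0, 0, 0], "xyz": [0, 0, 0.1], "claw": 0.3}, {"angular": [0, 0, 0], "xyz": [0, 0, 0], "claw": 0.3}])

```text
t: 11.65
eef_pos: [0.5125, 0.249, 0.1491]
ee_rot: [-2.706, 0.0, -1.051]
force: [-2.3, -2.1, 3.0]
width: 0.006
gripper_force: 22.0
```

Emit:
servo_tool(targets=[{"angular": [0, 0, 0], "xyz": [0, 0, 0.1], "claw": 0.3}, {"angular": [0, 0, 0], "xyz": [0, 0, 0.1], "claw": 0.3}, {"angular": [0, 0, 0], "xyz": [0, 0, 0], "claw": 0.3}])

```text
t: 11.95
eef_pos: [0.5133, 0.2494, 0.1475]
ee_rot: [-2.705, 0.0, -1.051]
force: [-4.0, -5.9, 9.5]
width: 0.0059
gripper_force: 22.0
```

Emit:
servo_tool(targets=[{"angular": [0, 0, 0], "xyz": [0, 0, -0.2], "claw": 0.3}, {"angular": [0, 0, 0], "xyz": [0, 0, 0], "claw": 0.3}, {"angular": [0, 0, 0], "xyz": [0, 0.2, 0], "claw": 0.3}, {"angular": [0, 0, 0], "xyz": [0, 0.2, 0], "claw": 0.3}, {"angular": [0, 0, 0], "xyz": [0, 0, 0], "claw": 0.3}])

```text
t: 12.45
eef_pos: [0.5094, 0.2481, 0.1476]
ee_rot: [-2.704, 0.001, -1.05]
force: [-1.8, 0.6, 3.4]
width: 0.0056
gripper_force: 22.0
```

```bash
python3 -c "
from h import *
where()"
```

```text
sb 0.0374 n 0.0080 y 0.0009 F s/n/y [3.6 0.3 1.4] 0.005593769670485333 12.45
```

Emit:
servo_tool(targets=[{"angular": [0, 0, 0], "xyz": [0, 0.15, 0], "claw": 0.3}, {"angular": [0, 0, 0], "xyz": [0, 0.15, 0], "claw": 0.3}, {"angular": [0, 0, 0], "xyz": [0, 0, 0], "claw": 0.3}])

```text
t: 12.75
eef_pos: [0.5068, 0.2462, 0.1461]
ee_rot: [-2.705, 0.001, -1.05]
force: [-1.5, 0.8, 4.7]
width: 0.0058
gripper_force: 22.0
```

```bash
python3 -c "
from h import *
where()"
```

```text
sb 0.0373 n 0.0044 y 0.0005 F s/n/y [4.6 1.2 1.4] 0.005755238820034609 12.75
```

Emit:
servo_tool(targets=[{"angular": [0, 0, 0], "xyz": [0, 0.1, 0], "claw": 0.3}, {"angular": [0, 0, 0], "xyz": [0, 0.1, 0], "claw": 0.3}, {"angular": [0, 0, 0], "xyz": [0, 0, 0], "claw": 0.3}])

```text
t: 13.05
eef_pos: [0.5055, 0.2454, 0.1454]
ee_rot: [-2.705, 0.001, -1.05]
force: [-0.5, 1.2, 4.2]
width: 0.0058
gripper_force: 22.0
```

```bash
python3 -c "
from h import *
where()"
```

```text
sb 0.0373 n 0.0028 y 0.0005 F s/n/y [3.7 2.  1.3] 0.005826582683513385 13.05
```

Emit:
servo_tool(targets=[{"angular": [0, 0, 0], "xyz": [0, 0.1, 0], "claw": 0.3}, {"angular": [0, 0, 0], "xyz": [0, 0.1, 0], "claw": 0.3}, {"angular": [0, 0, 0], "xyz": [0, 0, 0], "claw": 0.3}])

```text
t: 13.35
eef_pos: [0.505, 0.2454, 0.1456]
ee_rot: [-2.703, 0.001, -1.05]
force: [7.0, 1.6, 3.9]
width: 0.0057
gripper_force: 22.0
```

```bash
python3 -c "
from h import *
where()"
```

```text
sb 0.0377 n 0.0024 y 0.0008 F s/n/y [ 0.6  7.9 -2.1] 0.005695661191273364 13.35
```

Emit:
servo_tool(targets=[{"angular": [0, 0, 0], "xyz": [0, -0.05, 0.05], "claw": 0.3}, {"angular": [0, 0, 0], "xyz": [0, 0, 0], "claw": 0.3}, {"angular": [0, 0, 0], "xyz": [0, 0, 0], "claw": 0.3}], force=5)

```text
t: 13.65
eef_pos: [0.5052, 0.2454, 0.1451]
ee_rot: [-2.704, 0.001, -1.05]
force: [4.8, 0.8, 5.4]
width: 0.0059
gripper_force: 5.0
```

Emit:
servo_tool(targets=[{"angular": [0, 0, 0], "xyz": [0, 0, 0], "claw": 1.0}, {"angular": [0, 0, 0], "xyz": [0, 0, 0], "claw": 1.8}, {"angular": [0, 0, 0], "xyz": [0, 0, 0], "claw": 2.6}, {"angular": [0, 0, 0], "xyz": [0, 0, 0], "claw": 2.6}, {"angular": [0, 0, 0], "xyz": [0, 0, 0], "claw": 2.6}, {"angular": [0, 0, 0], "xyz": [0, 0, 0], "claw": 2.6}])

```text
t: 14.25
eef_pos: [0.5042, 0.2444, 0.1438]
ee_rot: [-2.706, 0.0, -1.051]
force: [0.8, -0.2, -0.3]
width: 0.026
gripper_force: 0.0
```

Emit:
servo_tool(targets=[{"angular": [0, 0, 0], "xyz": [0, 0, -0.6], "claw": 2.6}, {"angular": [0, 0, 0], "xyz": [0, 0, -1], "claw": 2.6}, {"angular": [0, 0, 0], "xyz": [0, 0, -1.5], "claw": 2.6}, {"angular": [0, 0, 0], "xyz": [0, 0, -2], "claw": 2.6}, {"angular": [0, 0, 0], "xyz": [0, 0, -3], "claw": 2.6}, {"angular": [0, 0, 0], "xyz": [0, 0, -3], "claw": 2.6}, {"angular": [0, 0, 0], "xyz": [0, 0, 0], "claw": 2.6}])

```text
t: 14.95
eef_pos: [0.4639, 0.2223, 0.2489]
ee_rot: [-2.7, 0.003, -1.05]
force: [0.4, 0.3, 0.5]
width: 0.0263
gripper_force: 0.0
```

```bash
python3 - <<'E'
from h import *
from station import viewer
np.set_printoptions(precision=4,suppress=True)
where()
A={n:viewer.grab_frame(n) for n in("scene","top","wrist")}
for n in A: pickle.dump(A[n],open(n+"4.pkl","wb"))
im=np.hstack([cv2.resize(A["scene"]["color"][160:300,350:470],(400,466),interpolation=cv2.INTER_CUBIC),cv2.resize(A["top"]["color"][150:290,190:310],(400,466),interpolation=cv2.INTER_CUBIC)])
cv2.imwrite("pics/m4.png",im)
E
```

```text
sb 0.1512 n 0.0033 y 0.0011 F s/n/y [0.2 0.6 0. ] 0.02633602877697785 14.95
```

View pics/m4.png

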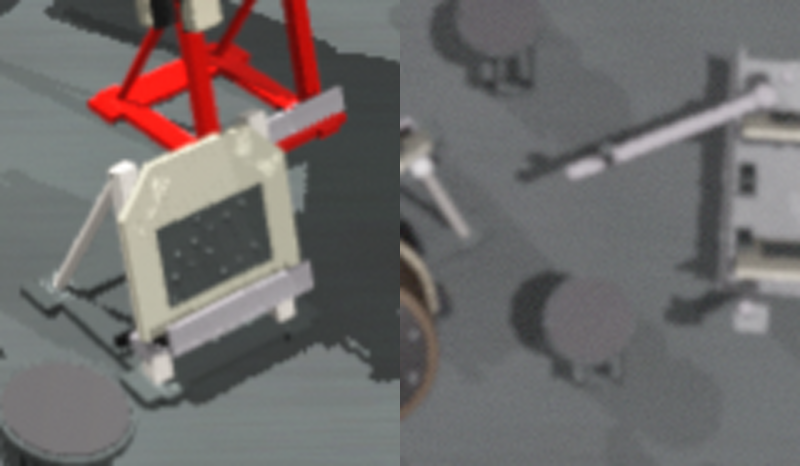

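```bash
python3 - <<'E'
from h import *
np.set_printoptions(precision=4,suppress=True)
t,s=load("top4"),load("scene4")
T=lambda x,y:(x/3.333+190-.35,y/3.333+150-.35)
H=np.array([.607,-.134,.137])
for n,p,z in [("hinge",(362,93),.137),("nose",(168,172),.136),("dark",(207,153),.175),("dark",(207,153),.136)]:
    w=onz(t,T(*p),z);d=w-H;print(n,w,np.hypot(*d[:2]),np.degrees(np.arctan2(d[1],-d[0])))
pin=[.546,.014,.158]
for f in (t,s): print("pin low/top px",proj(f,[.546,.014,.137]),proj(f,[.546,.014,.178]))
plan([.54,.012,.27],toolR(24,0),12)
E
```

```text
hinge [ 0.6076 -0.1301  0.137 ] 0.003933514630773984 98.91420898026566
nose [0.5263 0.0506 0.136 ] 0.20149221298848696 66.3789016907436
dark [0.5368 0.0126 0.175 ] 0.1625699733729336 64.43106214440658
dark [0.5455 0.0147 0.136 ] 0.16089731213435596 67.5226072909706
pin low/top px [251.9631 195.3304] [251.3762 192.3857]
pin low/top px [311.7855 221.2766] [312.3211 206.8447]
t 15.10 n=12 turn/row [-2.08, 0.11, 0.48]  F [-0.3  0.2 -1.2]
[1.83, 0.19, -0.33]
[1.83, 0.19, -0.32]
[1.83, 0.19, -0.31]
[1.84, 0.18, -0.3]
[1.84, 0.18, -0.29]
[1.84, 0.17, -0.28]
[1.84, 0.17, -0.27]
[1.84, 0.16, -0.26]
[1.84, 0.15, -0.25]
[1.85, 0.15, -0.24]
[1.85, 0.14, -0.23]
[1.85, 0.13, -0.22]
```

Emit:
servo_tool(targets=[{"angular": [0, 0, 0], "xyz": [0, 0, -3], "claw": 2.6}, {"angular": [-2.1, 0, 0.5], "xyz": [1.8, 0.2, 0], "claw": 6}, {"angular": [-2.1, 0.1, 0.5], "xyz": [1.8, 0.2, 0], "claw": 6}, {"angular": [-2.1, 0.1, 0.5], "xyz": [1.8, 0.2, 0], "claw": 6}, {"angular": [-2.1, 0.1, 0.5], "xyz": [1.8, 0.2, 0], "claw": 6}, {"angular": [-2.1, 0.1, 0.5], "xyz": [1.8, 0.2, 0], "claw": 6}, {"angular": [-2.1, 0.1, 0.5], "xyz": [1.8, 0.2, 0], "claw": 6}, {"angular": [-2.1, 0.1, 0.5], "xyz": [1.8, 0.2, 0], "claw": 6}, {"angular": [-2.1, 0.1, 0.5], "xyz": [1.8, 0.1, 0], "claw": 6}, {"angular": [-2.1, 0.1, 0.5], "xyz": [1.8, 0.1, 0], "claw": 6}, {"angular": [-2.1, 0.1, 0.5], "xyz": [1.9, 0.1, 0], "claw": 6}, {"angular": [-2.1, 0.1, 0.5], "xyz": [1.9, 0.1, 0], "claw": 6}, {"angular": [-1.9, 0.1, 0.5], "xyz": [1.9, 0.1, 0], "claw": 6}, {"angular": [0, 0, 0], "xyz": [0, 0, 0], "claw": 6}, {"angular": [0, 0, 0], "xyz": [0, 0, 0], "claw": 6}])

```text
t: 16.6
eef_pos: [0.536, 0.011, 0.2634]
ee_rot: [3.137, 0.004, -1.157]
force: [-0.2, 0.4, -0.2]
width: 0.0603
gripper_force: 0.0
```

```bash
python3 - <<'E'
from h import *
print(monitor.get_state()["eef_pos"],monitor.get_state()["ee_rot"])
plan([.543,.014,.168],toolR(24,0),4)
E
```

```text
[0.53598244 0.0110169  0.26340902] [ 3.1371992   0.00427075 -1.15736401]
t 16.60 n=4 turn/row [0.06, 0.06, -0.08]  F [-0.2  0.4 -0.2]
[0.01, -0.2, 2.38]
[0.01, -0.2, 2.38]
[0.01, -0.2, 2.38]
[0.01, -0.19, 2.39]
```

Emit:
servo_tool(targets=[{"angular": [0, 0, 0], "xyz": [0, -0.8, 0], "claw": 6}, {"angular": [0, 0, 0], "xyz": [0, 0, 2.4], "claw": 6}, {"angular": [0, 0, 0], "xyz": [0, 0, 2.4], "claw": 6}, {"angular": [0, 0, 0], "xyz": [0, 0, 2.4], "claw": 6}, {"angular": [0, 0, 0], "xyz": [0, 0, 2.3], "claw": 6}, {"angular": [0, 0, 0], "xyz": [0, 0, 0], "claw": 6}])

```text
t: 17.2
eef_pos: [0.5413, 0.0154, 0.1675]
ee_rot: [3.135, 0.005, -1.155]
force: [-0.2, 0.3, 0.8]
width: 0.0601
gripper_force: 0.0
```

Emit:
servo_tool(targets=[{"angular": [0, 0, 0], "xyz": [0, 0, 0], "claw": 1.0}, {"angular": [0, 0, 0], "xyz": [0, 0, 0], "claw": 1.0}, {"angular": [0, 0, 0], "xyz": [0, 0, 0], "claw": 1.0}, {"angular": [0, 0, 0], "xyz": [0, 0, 0], "claw": 1.0}, {"angular": [0, 0, 0], "xyz": [0, 0, 0], "claw": 1.0}, {"angular": [0, 0, 0], "xyz": [0, 0, 0], "claw": 1.0}, {"angular": [0, 0, 0], "xyz": [0, 0, 0], "claw": 1.0}], force=6)

```text
t: 17.9
eef_pos: [0.5431, 0.0151, 0.1705]
ee_rot: [3.14, 0.004, -1.156]
force: [0.0, -0.3, 1.5]
width: 0.014
gripper_force: 6.0
```

```bash
python3 - <<'E'
from h import *
s=monitor.get_state();R=Ro.from_euler('xyz',s["ee_rot"])
H=np.array([.607,-.134]);d=s["eef_pos"][:2]-H;print(s["eef_pos"],s["force"],s["width"],np.hypot(*d),np.degrees(np.arctan2(d[1],-d[0])))
# arc rows: rotate tool with bar; chord in tool axes for step a about hinge
yaw=R.apply([0,1,0]); print("tool y deg",np.degrees(np.arctan2(yaw[1],yaw[0])))
a=np.radians(5); rel=np.append(d,0); new=Ro.from_rotvec([0,0,a]).apply(rel); print("row for 5deg:",R.inv().apply(new-rel)*100)
E
```

```text
[0.54313727 0.01510237 0.17053648] [ 0.00479912 -0.3255681   1.45303306] 0.013965727067704459 0.1622034694428875 66.81384111045242
tool y deg -156.2206759585453
row for 5deg: [0.04709121 1.41425862 0.00148653]
```

Emit:
servo_tool(targets=[{"angular": [0, 0, 0], "xyz": [0, 0, 0], "claw": 1.8}, {"angular": [0, 0, -5], "xyz": [0.05, 1.4, 0], "claw": 1.8}, {"angular": [0, 0, -5], "xyz": [0.05, 1.4, 0], "claw": 1.8}, {"angular": [0, 0, -5], "xyz": [0.05, 1.4, 0], "claw": 1.8}, {"angular": [0, 0, -5], "xyz": [0.05, 1.4, 0], "claw": 1.8}, {"angular": [0, 0, -5], "xyz": [0.05, 1.4, 0], "claw": 1.8}, {"angular": [0, 0, -5], "xyz": [0.05, 1.4, 0], "claw": 1.8}, {"angular": [0, 0, 0], "xyz": [0, 0, 0], "claw": 1.8}], force=30)

```text
t: 18.7
eef_pos: [0.4769, -0.0372, 0.1704]
ee_rot: [-3.141, 0.005, -0.631]
force: [-0.6, -0.6, 0.2]
width: 0.0179
gripper_force: 0.0
```

```bash
cat > k.py <<'E'
from h import *
s=monitor.get_state();R=Ro.from_euler('xyz',s["ee_rot"])
H=np.array([.607,-.134]);d=s["eef_pos"][:2]-H;y=R.apply([0,1,0])
print(s["eef_pos"],s["force"],s["width"],"r %.4f ang %.2f tooly-tangent %.2f t %.2f"%(np.hypot(*d),np.degrees(np.arctan2(d[1],-d[0])),np.degrees(np.arctan2(y[1],y[0]))%360-270+np.degrees(np.arctan2(d[1],-d[0])),s["t"]))
E
python3 k.py
```

```text
[ 0.47690962 -0.03722171  0.17044434] [-0.62829954 -0.57506154  0.19077195] 0.017863692928561107 r 0.1621 ang 36.65 tooly-tangent 0.48 t 18.70
```

Emit:
servo_tool(targets=[{"angular": [0, 0, -5], "xyz": [0.05, 1.4, 0], "claw": 1.8}, {"angular": [0, 0, -5], "xyz": [0.05, 1.4, 0], "claw": 1.8}, {"angular": [0, 0, -5], "xyz": [0.05, 1.4, 0], "claw": 1.8}, {"angular": [0, 0, -5], "xyz": [0.05, 1.4, 0], "claw": 1.8}, {"angular": [0, 0, -5], "xyz": [0.05, 1.4, 0], "claw": 1.8}, {"angular": [0, 0, -3], "xyz": [0.03, 0.84, 0], "claw": 1.8}, {"angular": [0, 0, 0], "xyz": [0, 0, 0], "claw": 1.8}])

```text
t: 19.4
eef_pos: [0.4483, -0.1086, 0.1703]
ee_rot: [-3.139, 0.003, -0.146]
force: [0.3, -0.1, -0.4]
width: 0.0179
gripper_force: 0.0
```

```bash
python3 k.py
```

```text
[ 0.4483361  -0.10855567  0.17025079] [ 0.34651324 -0.1382174  -0.40219093] 0.017881674588260225 r 0.1607 ang 9.11 tooly-tangent 0.77 t 19.40
```

Emit:
servo_tool(targets=[{"angular": [0, 0, -1], "xyz": [0, 0.3, 0], "claw": 1.8}, {"angular": [0, 0, -1], "xyz": [0, 0.3, 0], "claw": 1.8}, {"angular": [0, 0, -1], "xyz": [0, 0.3, 0], "claw": 1.8}, {"angular": [0, 0, -1], "xyz": [0, 0.3, 0], "claw": 1.8}, {"angular": [0, 0, 0], "xyz": [0, 0, 0], "claw": 1.8}])

```text
t: 19.9
eef_pos: [0.447, -0.1195, 0.1702]
ee_rot: [-3.137, 0.003, -0.073]
force: [-0.3, 5.0, 1.2]
width: 0.0182
gripper_force: 2.3
```

Emit:
servo_tool(targets=[{"angular": [0, 0, -1], "xyz": [0, 0.3, 0], "claw": 1.8}, {"angular": [0, 0, -1], "xyz": [0, 0.3, 0], "claw": 1.8}, {"angular": [0, 0, 0], "xyz": [0, 0, 0], "claw": 1.8}])

```text
t: 20.2
eef_pos: [0.4465, -0.1259, 0.1703]
ee_rot: [-3.138, 0.003, -0.038]
force: [-0.7, 0.7, -0.7]
width: 0.018
gripper_force: 0.5
```

```bash
python3 k.py
```

```text
[ 0.44648446 -0.12590855  0.17027318] [-0.67181812  0.74565098 -0.70641823] 0.017980523203311095 r 0.1607 ang 2.89 tooly-tangent 0.72 t 20.20
```

Roller passed (5 N, then drop). Continue to the stop.

Emit:
servo_tool(targets=[{"angular": [0, 0, 0], "xyz": [0, 0.2, 0], "claw": 1.8}, {"angular": [0, 0, 0], "xyz": [0, 0.2, 0], "claw": 1.8}, {"angular": [0, 0, 0], "xyz": [0, 0, 0], "claw": 1.8}])

```text
t: 20.5
eef_pos: [0.4461, -0.1304, 0.1702]
ee_rot: [-3.139, 0.003, -0.039]
force: [-0.3, 0.1, 1.1]
width: 0.0178
gripper_force: 0.2
```

Emit:
servo_tool(targets=[{"angular": [0, 0, 0], "xyz": [0, 0.15, 0], "claw": 1.8}, {"angular": [0, 0, 0], "xyz": [0, 0, 0], "claw": 1.8}])

```text
t: 20.7
eef_pos: [0.4461, -0.1307, 0.1701]
ee_rot: [-3.137, 0.003, -0.039]
force: [-2.0, 9.0, 2.5]
width: 0.0183
gripper_force: 4.3
```

```bash
python3 k.py
```

```text
[ 0.44611137 -0.13071502  0.17011233] [-2.02221935  9.00462892  2.46396225] 0.01827885491342556 r 0.1609 ang 1.17 tooly-tangent -1.08 t 20.70
```

Emit:
servo_tool(targets=[{"angular": [0, 0, 0], "xyz": [0, -0.1, 0], "claw": 4}, {"angular": [0, 0, 0], "xyz": [0, 0, 0], "claw": 4}, {"angular": [0, 0, 0], "xyz": [0, 0, 0], "claw": 4}, {"angular": [0, 0, 0], "xyz": [0, 0, 0], "claw": 4}, {"angular": [0, 0, 0], "xyz": [0, 0, -2], "claw": 4}, {"angular": [0, 0, 0], "xyz": [0, 0, -3], "claw": 4}, {"angular": [0, 0, 0], "xyz": [0, 0, -3], "claw": 4}, {"angular": [0, 0, 0], "xyz": [0, 0, -3], "claw": 4}, {"angular": [0, 0, 0], "xyz": [0, 0, 0], "claw": 4}])

```text
t: 21.6
eef_pos: [0.4485, -0.1313, 0.2844]
ee_rot: [-3.139, -0.004, -0.038]
force: [-0.4, 0.9, -1.2]
width: 0.0405
gripper_force: 0.0
```

```bash
python3 - <<'E'
from h import *
from station import viewer
s=monitor.get_state();print(s["eef_pos"],s["force"],s["t"])
f=viewer.grab_frame("scene");a=load("scene4");pickle.dump(f,open("scene5.pkl","wb"))
g=cv2.cvtColor(f["color"],cv2.COLOR_BGR2GRAY);b=cv2.cvtColor(a["color"],cv2.COLOR_BGR2GRAY)
d=cv2.absdiff(g,b)
print("easel area diff mean",d[200:280,370:450].mean(),"casting near",d[270:325,345:395].mean())
# bar shut expected pixels: hinge end, nose (z .136) and sideways +-12mm samples
r=np.radians(2);bd=np.array([-np.cos(r),np.sin(r),0]);sd=np.array([np.sin(r),np.cos(r),0])
for L in (.08,.12,.185):
    print(L,[int(g[int(p[1]+.5),int(p[0]+.5)]) for k in range(-12,13,3) for p in [proj(f,np.array([.607,-.134,.136])+L*bd+k*.001*sd)]])
E
```

```text
[ 0.44849095 -0.13127612  0.28439063] [-0.42927202  0.92066243 -1.17602928] 21.6
easel area diff mean 12.4953125 casting near 4.84
0.08 [193, 235, 241, 241, 241, 183, 201, 214, 215]
0.12 [208, 220, 237, 241, 182, 147, 194, 179, 176]
0.185 [84, 53, 58, 60, 107, 109, 112, 119, 118]
```

```bash
python3 - <<'E'
from h import *
a=load("scene4")["color"];f=load("scene5")["color"]
for n,(y0,y1,x0,x1) in dict(plate=(195,265,385,445),near=(270,325,345,395),hat=(90,150,440,510)).items():
    m=cv2.matchTemplate(f[y0-8:y1+8,x0-8:x1+8],a[y0:y1,x0:x1],cv2.TM_CCOEFF_NORMED);_,v,_,l=cv2.minMaxLoc(m);print(n,v,l[0]-8,l[1]-8)
z=load("scene0")["color"]
for n,(y0,y1,x0,x1) in dict(front=(240,300,185,225),back=(198,220,193,225),far=(185,235,292,332)).items():
    m=cv2.matchTemplate(f[y0-8:y1+8,x0-8:x1+8],z[y0:y1,x0:x1],cv2.TM_CCOEFF_NORMED);_,v,_,l=cv2.minMaxLoc(m);print(n,v,l[0]-8,l[1]-8)
from station import order
print(order.job_done())
E
```

```text
plate 0.9434444904327393 0 0
near 0.9233461022377014 0 0
hat 0.9943934082984924 0 0
front 0.9986485242843628 0 0
back 0.8363449573516846 -1 -1
far 0.24980078637599945 -8 -1
the job is handed in; nothing more can be done
None
```

I stood the clipped plate on the easel's ledge, swung the keeper bar past its roller to its stop, and handed the job in; no verdict came back. Images show the two square plates and the near casting within about a pixel of where they were. The far-casting match was inconclusive because the view had changed, though the arm never touched it.

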